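# Fetch the crimp gauge from behind the retained samples

### The job

The crown crimp gauge is kept in the pigeonhole under the height gauge, and the three retained samples stand in its way: move bottle, jar and flask upright to the steel tray, then draw the gauge straight out by its grip and lay it lengthwise on the middle of the black rubber mat. After that put each sample back upright on the middle of its own cork pad. Set the glass and the gauge down gently, never letting them drop, and leave the dish of caps where it is.

Things in the scene. Friction and masses are not known exactly. Their poses are not given: they have to be found in the camera images.
- bottle: Sample: stubby olive glass bottle with a gold crown on, 0.26 kg nominal. Round body 61 mm in diameter up to 88 mm, shoulder tapering to a straight neck 28 mm in diameter between 134 and 158 mm, crown 32 mm in diameter on top from 158 to 165.5 mm. z up; yaw arbitrary. Origin: centre of its underside. Starts upright on its own cork pad.
- jar: Sample: straight pale glass jar 57 mm in diameter with a copper-coloured vacuum cap 58 mm in diameter from 76 mm to the top at 91.5 mm, 0.20 kg nominal. z up; yaw arbitrary. Origin: centre of its underside. Starts upright on its own cork pad.
- flask: Sample: square amber glass flask, body 54 x 54 mm up to 84 mm, short sloping shoulder up to 97 mm, round aluminium screw cap 30 mm in diameter from 100 mm to the top at 126 mm (grip it there), 0.24 kg nominal. z up, x and y along the sides of the square. Origin: centre of its underside. Starts upright on its own cork pad.
- crimp_gauge: Straight flat gauge, 0.22 kg. Origin: mid-length, underside; x from grip to head. Grip: beech bar x -85 to 10 mm, 18 wide, 22 high. Head: steel plate, two holes, x 10 to 85, 44 wide, 8 thick. Starts level, 12 mm above the bench, head (beyond x = 12) in a roofed slot 58 wide, 32 high in a plinth 58 high, 240 wide that carries the height gauge from 55 mm behind its face. Slides out along -x, clear after 85 mm.
- pad_bottle: The bottle's pad: large round cork disc, 82 mm in diameter, 4 mm thick, fixed. Origin: centre of its underside, on the bench (z = 0).
- pad_jar: The jar's pad: small round cork disc, 68 mm in diameter, 4 mm thick, fixed. Origin: centre of its underside, on the bench.
- pad_flask: The flask's pad: square cork, 68 x 68 mm, 4 mm thick, fixed, sides along its x and y. Origin: centre of its underside, on the bench.
- tray: The side area: shallow steel tray, outside 300 mm long (its x) by 110 mm wide (its y), fixed; walls 3 mm thick and 14 mm high, inner floor 3 mm above the bench. Origin: centre of its underside. Room for the three samples in one row along x, about 90 mm apart.
- mat: Black rubber bench mat, 210 mm long (its x) by 85 mm wide (its y), 4 mm thick, fixed. Origin: centre of its underside, on the bench.
- dish: Bystander: round aluminium dish 84 mm in diameter, 18 mm high, with a copper cap and a crown lying in it. Origin: centre of its underside. Not to be moved.
Not all that is in view belongs to the job. What is shaped like the pad_jar but orange or yellow is not meant.

How it is judged:
By the outcome, as a careful person would: the job done as asked, in the order asked, and still so for the second after the job is handed in, with the robot touching nothing.
It also fails if it takes over 131 s, if anything falls off the work surface, if the arm or the gripper's body presses on something with over 40 N, if the wrist force passes 120 N, or if a joint passes its speed limit or range.

### The arm

A 6-joint arm with a two-finger parallel gripper is mounted at the origin on the work surface. World frame = base frame: x ahead of the robot, y to its left, z up, the work surface at z = 0. Lengths are in mm, angles in rad, forces in N, time in s.
With the tool pointing down it reaches from about 275 to 825 mm from the base axis. Payload 5.2 kg.
Tool frame: the origin (TCP) lies midway between the tips of the shut fingers; the grasp point (between the pads) lies 19 mm behind it; x points along the fingers, y is the direction in which the jaws open and shut, and the axes are right-handed (so a half turn about x gives the same grasp; the last joint's range is limited). The gripper opens to 93 mm and grips with 3 to 60 N. Pads are 15 mm wide; open, the fingers measure 128 mm over their backs; the gripper's body (75 mm by 188 mm) begins 65 mm behind the grasp point.
Start: joints at [-1.502, 0.259, 1.535, -0, 1.348, -0.203], TCP at [147.677, -529.808, 218.653] pointing down, gripper open.
Joint ranges: [-3.14, 3.14], [-0.91, 2.08], [0.19, 2.58], [-1.22, 4.36], [0.22, 2.71], [-3.12, 3.12]. Speed limits (rad/s): [2.57, 2.57, 3.14, 3.14, 3.14, 3.14].

### API

Orientations are given as a unit quaternion [x, y, z, w].
In Python, from cell import reach, move_linear, set_joints, let_go, clamp, pause, inverse_kinematics, read_camera, get_calibration, PlanningError, close_job, recognise, masks_of, current_time_s, current_q, current_qd, current_tau, current_eef_pos, current_eef_rot, current_wrist_force, current_moment, current_finger_gap gives the robot as it stands. The module is installed in compiled form; this text tells all that it offers. Calls block until the motion is done:
- reach(position, orientation): joint-space move of the TCP to a pose.
- move_linear(position, speed=150, attitude=None): straight line of the TCP; attitude=None keeps the orientation; speed is the mean speed in mm/s.
- set_joints(angles): joint-space move.
- let_go() and clamp(squeeze=None): open the fingers fully, or close them until they stop; squeeze is the grip in N (None keeps the last).
- pause(seconds).
- inverse_kinematics(position, orientation): joint angles nearest the present ones, or None.
- read_camera(name): name is "side" or "top" or "wrist"; returns the picture (400x640x3 uint8, red, green, blue); there is no depth.
- get_calibration(name): a dict with "K" (3x3 intrinsics, pixels), "R" (3x3) and "t" (3): a world point X has camera coordinates R X + t; the wrist camera has in their place "T_tool_cam" (4x4, takes a point from camera to tool coordinates, whose origin is the TCP and whose axes are the tool frame's). Camera axes: x right, y down, z forward; pixel columns grow to the right and rows downward; lengths in mm; the calibration is good to about 2 mm. The wrist camera is an equidistant fisheye: a pixel r from the principal point sees the ray r / f radians off the axis. A picture is of the moment at which its call begins: read the wrist's pose just before it. get_calibration takes no time and is no camera call.
A pose or a line that the arm cannot do raises PlanningError and nothing moves.
- close_job(): hands the job in, once; it reports no verdict.
Trained networks look in the newest picture that a camera, given by its name, has taken for a name from the list of things; names that differ only in an ending like _2 or _b are one class to them, and where a whole thing is asked for, a point or a joint stands for the part that bears it (a point fixed in the world has none). Each returns a list of dicts, best first, with "conf" (0 to 1); they miss things now and then, are a little off and sometimes report something else, mostly with a low value. They report only what shows in the picture. A call takes as long as a camera call. They do not tell look-alikes from the thing itself.
- recognise(camera, query): "position" ([column, row] in pixels, amid what is visible of it).
- masks_of(camera, query): "region" (400x640 bool, what is visible of it) and "position" ([column, row] in pixels, amid what is visible of it).
Readings, each from a call of its own:
- current_time_s(): time.
- current_q(): joint angles.
- current_qd(): joint speeds.
- current_tau(): joint torques, N m.
- current_eef_pos(): TCP position.
- current_eef_rot(): TCP orientation.
- current_wrist_force(): force on the tool from outside, world axes, zero at the start.
- current_moment(): the same for the moment, N m.
- current_finger_gap(): finger opening in mm.
Only numpy, scipy, OpenCV 4.12 (cv2) and the standard library are available. Lean on these libraries where they do the work, as an engineer would, in place of code of your own. Each camera call takes 0.05 s, during which the arm holds its last target.

## Working session

There is one attempt and no reset: what is moved stays moved. The work goes in short steps, each a Python script; the robot and the scene stay as the last script left them, time stands still between calls to the robot, and variables do not carry over. Pictures are saved under pics/ and viewed, and the job is handed in when it is done.

```bash
mkdir -p pics; ls
python3 - <<'E'
from cell import *
import cv2
for n in ("side","top","wrist"):
    im=read_camera(n); cv2.imwrite(f"pics/{n}0.png",im[:,:,::-1])
    c=get_calibration(n); print(n,{k:v.round(4).tolist() if hasattr(v,'round') else v for k,v in c.items()})
print(current_eef_pos(),current_eef_rot(),current_time_s(),current_finger_gap())
E
```

```text
pics
side {'K': [[462.6086, 0.0, 313.5852], [0.0, 462.6086, 195.6179], [0.0, 0.0, 1.0]], 'R': [[-0.9663, -0.2576, -0.0002], [-0.1876, 0.7045, -0.6845], [0.1765, -0.6614, -0.729]], 't': [544.1133, 108.98, 1028.0945]}
top {'K': [[361.1644, 0.0, 315.1255], [0.0, 361.1644, 200.9133], [0.0, 0.0, 1.0]], 'R': [[0.019, -0.9998, 0.0018], [-0.9943, -0.0191, -0.1047], [0.1047, 0.0002, -0.9945]], 't': [12.3833, 524.5015, 790.6257]}
wrist {'K': [[309.7069, 0.0, 324.3875], [0.0, 309.7069, 200.0696], [0.0, 0.0, 1.0]], 'T_tool_cam': [[0.0008, -0.2472, 0.969, -166.4284], [1.0, -0.0, -0.0009, -0.9079], [0.0002, 0.969, 0.2472, -68.7008], [0.0, 0.0, 0.0, 1.0]]}
[ 147.62646171 -529.38465994  218.01139364] [ 0.70060323  0.09629639 -0.70057068  0.09530401] 0.15 93.25055618096522
```

View pics/side0.png

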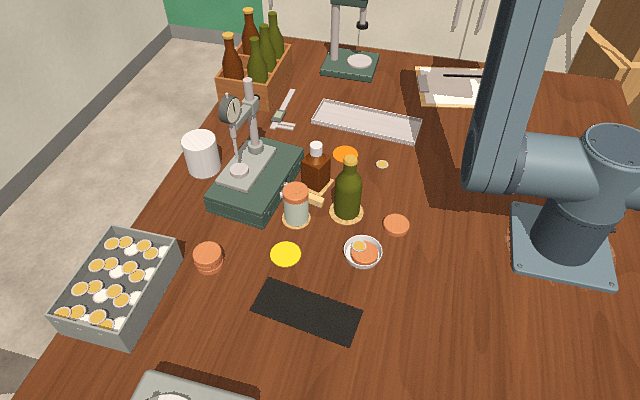

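View pics/top0.png

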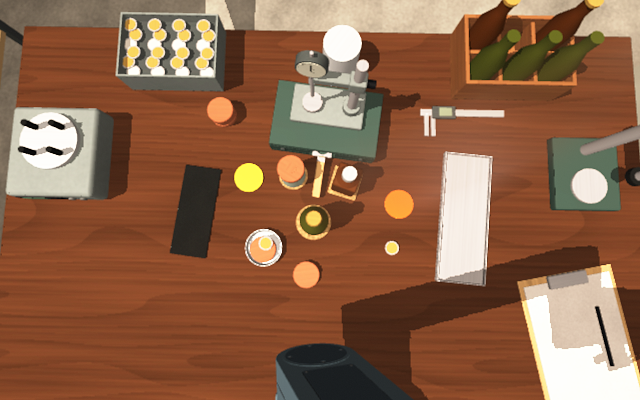

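View pics/wrist0.png

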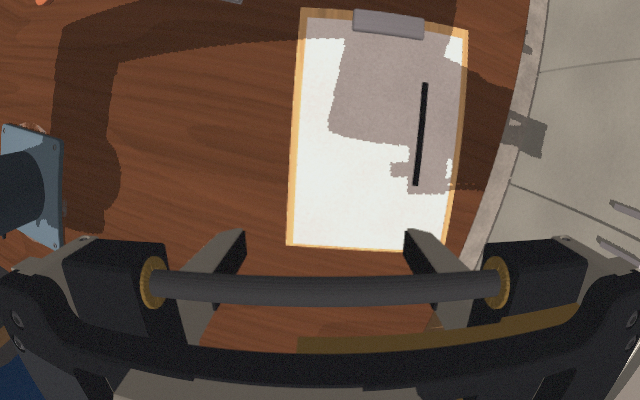

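Side picture: bottle (347,190), jar (295,205), flask (316,165), gauge grip (320,195), dish (363,252), mat (306,312), tray (366,122). Look-alikes are the yellow disc (286,254), the orange disc (345,153), and copper caps at (397,225) and (208,257). In the top picture, bottle, jar and flask are at (313,220), (291,170) and (346,182). Next I measure.

```bash
cat > h.py <<'E'
import numpy as np, cv2
from cell import *
from scipy.spatial.transform import Rotation as Rn
def w2p(n,X):
    c=get_calibration(n); p=np.atleast_2d(X)@c["R"].T+c["t"]; p=p@c["K"].T
    return p[:,:2]/p[:,2:]
def p2w(n,uv,z):
    c=get_calibration(n); uv=np.atleast_2d(uv).astype(float)
    d=np.c_[uv,np.ones(len(uv))]@np.linalg.inv(c["K"]).T@c["R"]
    o=-c["R"].T@c["t"]
    return o+d*((z-o[2])/d[:,2])[:,None]
def wr_p2w(uv,z,pos,q):
    c=get_calibration("wrist"); K=c["K"]; uv=np.atleast_2d(uv).astype(float)
    a=(uv-K[:2,2])/K[0,0]; r=np.linalg.norm(a,axis=1)+1e-9
    d=np.c_[a/r[:,None]*np.sin(r)[:,None],np.cos(r)]
    T=c["T_tool_cam"]; R=Rn.from_quat(q).as_matrix()
    o=pos+R@T[:3,3]; d=d@T[:3,:3].T@R.T
    return o+d*((z-o[2])/d[:,2])[:,None]
def w2wr(X,pos,q):
    c=get_calibration("wrist"); K=c["K"];T=c["T_tool_cam"]; R=Rn.from_quat(q).as_matrix()
    X=np.atleast_2d(X); p=((X-pos)@R-T[:3,3])@T[:3,:3]
    rho=np.linalg.norm(p[:,:2],axis=1); th=np.arctan2(rho,p[:,2])
    return K[:2,2]+K[0,0]*(th/rho)[:,None]*p[:,:2]
def down(psi):
    # tool x down, tool y (jaw dir) at angle psi in the plane
    x=np.array([0,0,-1.]); y=np.array([np.cos(psi),np.sin(psi),0]); z=np.cross(x,y)
    return Rn.from_matrix(np.c_[x,y,z]).as_quat()
E
python3 - <<'E'
from h import *
for n in ("top","side"):
    im=read_camera(n); ov=im[:,:,::-1].copy()
    for q in "bottle jar flask crimp_gauge pad_bottle pad_jar pad_flask tray mat dish".split():
        for m in masks_of(n,q)[:3]:
            r=m["region"]; rect=cv2.minAreaRect(np.argwhere(r)[:,::-1].astype(np.float32))
            print(n,q,round(m["conf"],2),np.round(m["position"]),r.sum(),np.round(p2w(n,m["position"],3)[0,:2]),np.round(cv2.boxPoints(rect)).astype(int).tolist())
    b=(200,140) if n=="top" else (240,120)
    cv2.imwrite(f"pics/{n}z.png",cv2.resize(ov[b[1]:b[1]+140,b[0]:b[0]+200],None,fx=4,fy=4,interpolation=cv2.INTER_CUBIC))
E
```

```text
top bottle 0.77 [316. 222.] 672 [476.  19.] [[300, 206], [328, 206], [328, 234], [300, 234]]
top flask 0.96 [349. 178.] 729 [583. -56.] [[330, 189], [340, 161], [364, 169], [353, 198]]
top crimp_gauge 0.96 [318. 170.] 389 [599.  18.] [[313, 151], [331, 151], [331, 196], [313, 196]]
top pad_bottle 0.78 [308. 234.] 252 [449.  37.] [[291, 233], [298, 210], [332, 221], [325, 244]]
top pad_bottle 0.75 [287. 185.] 59 [563.  89.] [[279, 186], [280, 178], [304, 182], [303, 190]]
top pad_jar 0.88 [402. 204.] 637 [ 523. -181.] [[385, 190], [413, 190], [413, 217], [385, 217]]
top pad_jar 0.78 [250. 177.] 605 [580. 175.] [[235, 164], [263, 164], [263, 190], [235, 190]]
top pad_jar 0.5 [308. 185.] 33 [564.  41.] [[281, 179], [306, 178], [306, 187], [281, 188]]
top pad_flask 0.68 [341. 193.] 120 [547. -39.] [[328, 192], [335, 167], [362, 175], [355, 200]]
top pad_flask 0.26 [262. 246.] 1094 [421. 142.] [[246, 229], [281, 229], [281, 265], [246, 265]]
top tray 0.75 [461. 215.] 6450 [ 501. -318.] [[435, 282], [443, 151], [493, 154], [485, 285]]
top mat 0.64 [197. 212.] 3177 [497. 296.] [[170, 251], 
[... 651 characters left out ...]
, 223], [328, 204], [363, 207], [361, 227]]
side pad_jar 0.66 [284. 254.] 563 [580. 184.] [[271, 242], [299, 242], [299, 265], [271, 265]]
side pad_jar 0.61 [292. 225.] 114 [587. 101.] [[281, 227], [282, 215], [310, 217], [309, 229]]
side pad_flask 0.69 [325. 188.] 111 [543. -32.] [[308, 189], [332, 177], [337, 186], [313, 198]]
side tray 0.72 [367. 123.] 3036 [ 490. -315.] [[310, 123], [317, 94], [422, 118], [416, 147]]
side mat 0.91 [308. 311.] 4110 [493. 302.] [[249, 310], [264, 271], [364, 310], [349, 349]]
side mat 0.22 [364. 251.] 1055 [414. 131.] [[343, 235], [381, 235], [381, 268], [343, 268]]
side dish 0.57 [366. 252.] 982 [408. 133.] [[344, 236], [381, 236], [381, 268], [344, 268]]
```

View pics/topz.png

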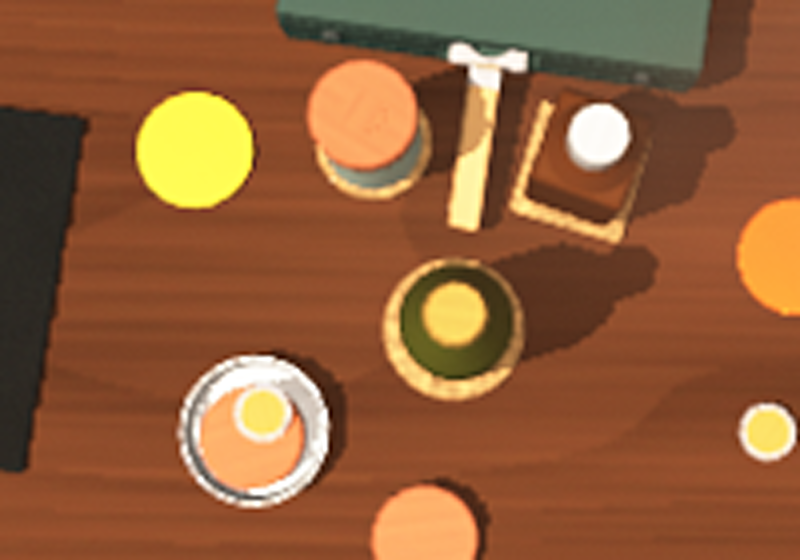

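View pics/sidez.png

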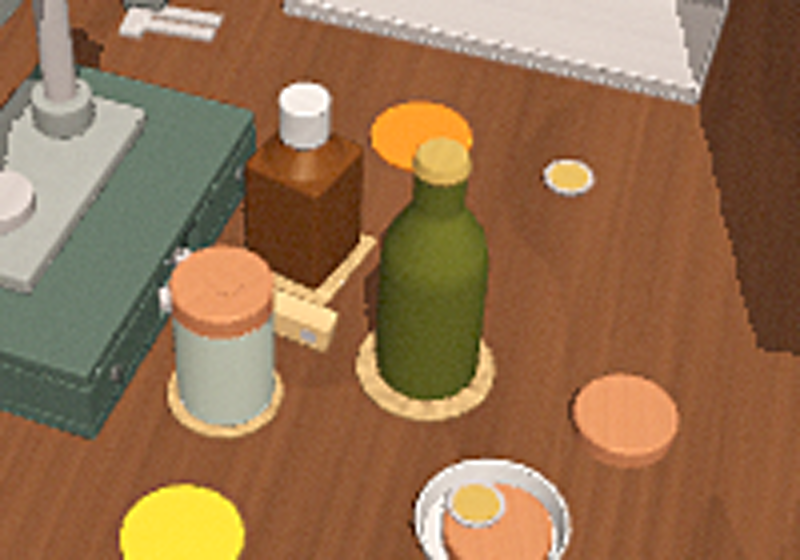

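Run:
```python
from h import *
T=lambda u,v:(200+u/4,140+v/4)
S=lambda u,v:(240+u/4,120+v/4)
def tri(a,b,z):
    print(p2w("top",a,z)[0].round(1), p2w("side",b,z)[0].round(1) if b else "")
print("bottle crown");tri(T(455,315),S(442,149),165.5)
print("pad bottle");tri(T(454,328),S(426,368),4)
print("jar");tri(T(363,115),S(222,282),91.5)
print("flask");tri(T(600,134),S(304,96),126)
print("grip end top"); tri(T(463,230),S(314,306),34)
print("grip far"); tri(T(484,84),None,34)
print("plinth edge",p2w("top",[T(280,12),T(698,72)],58).round(0))
print("tray",p2w("top",[[435, 282], [443, 151], [493, 154], [485, 285]],14).round(0),p2w("side",[[310, 123], [317, 94], [422, 118], [416, 147]],14).round(0))
print("mat",p2w("top",[[170, 251], [185, 163], [222, 169], [206, 258]],4).round(0),p2w("side",[[249, 310], [264, 271], [364, 310], [349, 349]],4).round(0))
for p in [(520,0,420),(480,0,400),(450,0,400)]:
  for psi in (1.57,-1.57,0):
    print(p,psi,inverse_kinematics(list(p),down(psi)))
```

```text
bottle crown
[476.   24.3 165.5] [477.4  17.9 165.5]
pad bottle
[477.5  25.2   4. ] [474.8  30.4   4. ]
jar
[584.6  75.   91.5] [584.5  73.9  91.5]
flask
[570.5 -46.6 126. ] [570.6 -49.8 126. ]
grip end top
[531.2  21.1  34. ] [544.2  26.2  34. ]
grip far
[615.   10.8  34. ] 
plinth edge [[ 648.  125.   58.]
 [ 619. -107.   58.]]
tray [[ 347. -251.   14.]
 [ 649. -274.   14.]
 [ 644. -391.   14.]
 [ 343. -363.   14.]] [[ 643. -260.   14.]
 [ 660. -402.   14.]
 [ 340. -365.   14.]
 [ 343. -234.   14.]]
mat [[405. 353.   4.]
 [611. 331.   4.]
 [598. 243.   4.]
 [390. 270.   4.]] [[607. 331.   4.]
 [608. 237.   4.]
 [387. 273.   4.]
 [399. 359.   4.]]
(520, 0, 420) 1.57 [-2.14723128e-01  1.49307189e-01  1.19563949e+00 -4.44089210e-16
  1.79664597e+00 -1.78472313e+00]
(520, 0, 420) -1.57 [-2.14723128e-01  1.49307189e-01  1.19563949e+00 -4.44089210e-16
  1.79664597e+00  1.35527687e+00]
(520, 0, 420) 0 [-2.14723128e-01  1.49307189e-01  1.19563949e+00 -4.44089210e-16
  1.79664597e+00 -2.14723128e-01]
(480, 0, 400) 1.57 [-2.32934060e-01  6.94268777e-02  1.33294670e+00 -4.44089210e-16
  1.73921907e+00 -1.80293406e+00]
(480, 0, 400) -1.57 [-0.23293406  0.06942688  1.3329467   0.          1.73921907  1.33706594]
(480, 0, 400) 0 [-2.32934060e-01  6.94268777e-02  1.33294670e+00 -4.44089210e-16
  1.73921907e+00 -2.32934060e-01]
(450, 0, 400) 1.57 [-2.48780536e-01  1.15045957e-02  1.39378084e+00 -4.44089210e-16
  1.73630721e+00 -1.81878054e+00]
(450, 0, 400) -1.57 [-0.24878054  0.0115046   1.39378084  0.          1.73630721  1.32121946]
(450, 0, 400) 0 [-2.48780536e-01  1.15045957e-02  1.39378084e+00 -4.44089210e-16
  1.73630721e+00 -2.48780536e-01]
```

```bash
cat >> h.py <<'E'
PSI=np.deg2rad(83); Q=down(PSI)
def shot(name):
    pos=np.array(current_eef_pos()); q=np.array(current_eef_rot())
    im=read_camera("wrist"); cv2.imwrite(f"pics/{name}.png",im[:,:,::-1]); np.savez(f"pics/{name}.npz",pos=pos,q=q); return im,pos,q
E
python3 - <<'E'
from h import *
t=current_time_s()
reach([500,20,400],Q.tolist())
print(current_time_s()-t,current_eef_pos(),current_eef_rot(),Q)
im,pos,q=shot("w1")
E
```

```text
2.4083 [500.03528319  19.26078064 399.60764999] [ 0.04366537  0.70600792 -0.04377153  0.70549997] [ 0.04316784  0.70578788 -0.04316784  0.70578788]
```

View pics/w1.png

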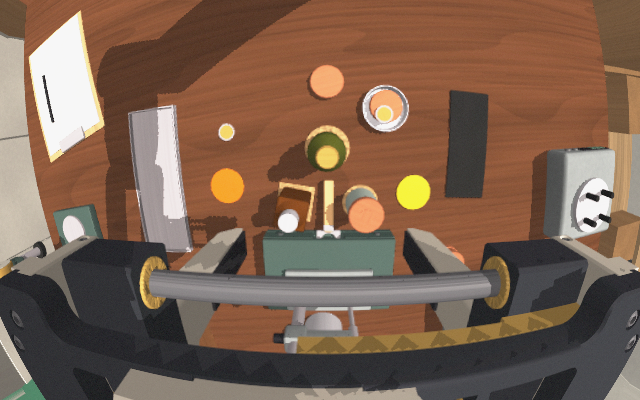

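The wrist view shows the bottle crown at (327,158), jar cap (366,215), flask cap (288,221), grip (328,205), tray (160,178) and mat (466,145). The yellow disc (413,192) and orange disc (227,186) are only decoys. Here is a close crop for measuring.

Run:
```python
from h import *
im=cv2.imread("pics/w1.png"); d=np.load("pics/w1.npz"); pos,q=d["pos"],d["q"]
def P(n,uv,z): print(n,wr_p2w(uv,z,pos,q).round(1)[:,:2].tolist())
P("crown",(327,158),165.5);P("jar",(366,215),91.5);P("flask",(288,221),126)
P("tray",[(129,113),(174,105),(192,250),(145,250)],14)
P("mat",[(449,91),(487,95),(482,198),(446,195)],4)
P("grip",[(323,181),(333,181),(334,228),(323,230)],34)
P("dish",(385,108),18)
cv2.imwrite("pics/w1z.png",cv2.resize(im[110:245,250:450],None,fx=4,fy=4,interpolation=cv2.INTER_CUBIC))
for b,z in [("tray",14),("mat",4)]:
    m=masks_of("wrist",b)
    if m: 
        r=cv2.boxPoints(cv2.minAreaRect(np.argwhere(m[0]["region"])[:,::-1].astype(np.float32))); P(b,r,z)
```

```text
crown [[478.3, 26.7]]
jar [[585.4, 77.6]]
flask [[569.2, -43.1]]
tray [[342.3, -358.7], [351.2, -249.4], [643.9, -273.4], [635.7, -394.0]]
mat [[392.9, 271.0], [402.6, 355.1], [610.2, 332.5], [594.0, 250.1]]
grip [[532.6, 14.1], [534.7, 31.5], [621.2, 23.2], [622.6, 2.8]]
dish [[417.6, 138.9]]
tray [[333.7, -366.0], [349.8, -245.3], [645.8, -271.2], [651.2, -405.0]]
mat [[594.6, 247.0], [392.0, 275.2], [398.2, 361.1], [610.1, 334.9]]
```

View pics/w1z.png

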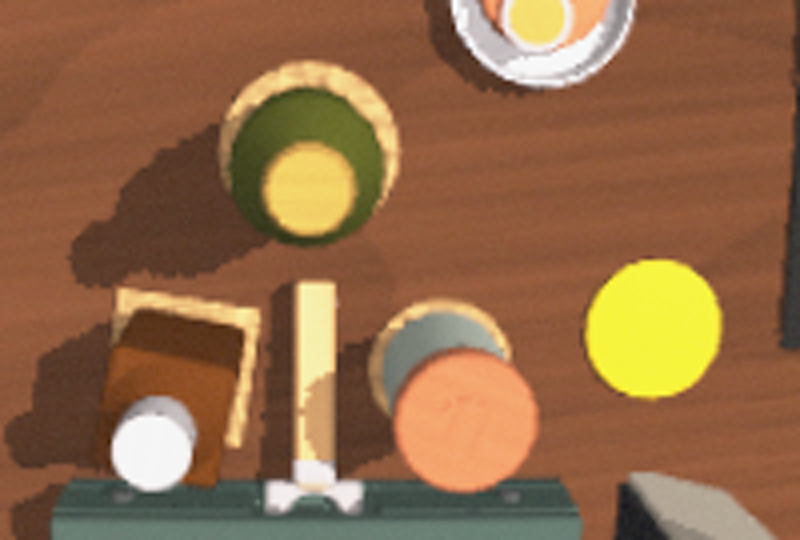

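```bash
cat >> h.py <<'E'
def ml(x,y,z,s=150): move_linear([float(x),float(y),float(z)],speed=s)
def st(l=""): print(l,"t%.1f"%current_time_s(),np.round(current_eef_pos(),1),"gap %.1f"%current_finger_gap(),"F",np.round(current_wrist_force(),1))
def lower(x,y,z0,zmin,thr=1.5,step=1.0,s=20):
    """guarded descent; stops at contact"""
    pause(0.15); f0=np.array(current_wrist_force())[2]; z=z0
    while z-step>=zmin-1e-6:
        z-=step; ml(x,y,z,s)
        f=np.array(current_wrist_force())[2]
        if f-f0>thr: print("contact z",z,"dF",round(f-f0,2)); return z
    print("no contact, z",z,"dF",round(f-f0,2)); return z
E
python3 - <<'E'
from h import *
ml(477.5,24,200,200); ml(477.5,24,135,100); st("at")
clamp(25); st("clamped")
ml(477.5,24,140,40); pause(.2); st("lift")
E
```

```text
at t5.8 [478.   23.9 135.6] gap 92.8 F [-0.4 -0.3  0.1]
clamped t6.8 [477.5  24.1 135. ] gap 29.4 F [-0.3  0.5  0.6]
lift t7.3 [477.3  24.  139.9] gap 29.0 F [-0.5 -0.5 -2.2]
```

Run:
```python
from h import *
ml(477.5,24,195,150); ml(405.5,-311,195,220); ml(405.5,-311,141,120)
z=lower(405.5,-311,141,132.5); st("down")
let_go(); st("open")
ml(405.5,-311,215,200)
# jar next
reach([560,40,250],Q.tolist()); st(); shot("w2")
```

```text
contact z 133.0 dF 6.3
down t12.2 [ 406.  -311.4  133.9] gap 28.8 F [-1.1  1.4  5.1]
open t13.4 [ 405.5 -311.   133. ] gap 93.0 F [-0.1  0.  -0.3]
 t15.4 [559.8  39.  249.5] gap 92.8 F [-0.2 -0.  -0.1]
```

View pics/w2.png

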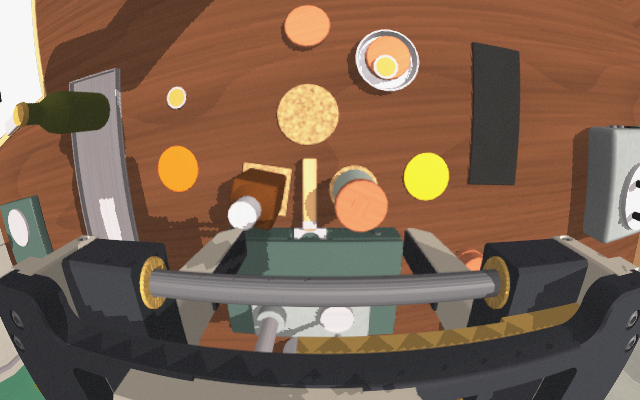

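The bottle is in the tray at (70,112), stretched by the fisheye view. The bare bottle pad is at (308,114), the jar cap at (361,206) and the flask cap at (244,213).

Run:
```python
from h import *
d=np.load("pics/w2.npz"); pos,q=d["pos"],d["q"]
P=lambda uv,z:wr_p2w(uv,z,pos,q).round(1)[:,:2].tolist()
print("jar",P((361,206),91.5+4),"flask",P((244,213),130),"padb",P((308,114.5),4))
im=read_camera("top"); cv2.imwrite("pics/t2.png",cv2.resize(im[120:300,200:520,::-1],None,fx=2.5,fy=2.5,interpolation=cv2.INTER_CUBIC))
```

```text
jar [[584.8, 76.9]] flask [[567.9, -40.7]] padb [[478.6, 28.6]]
```

View pics/t2.png

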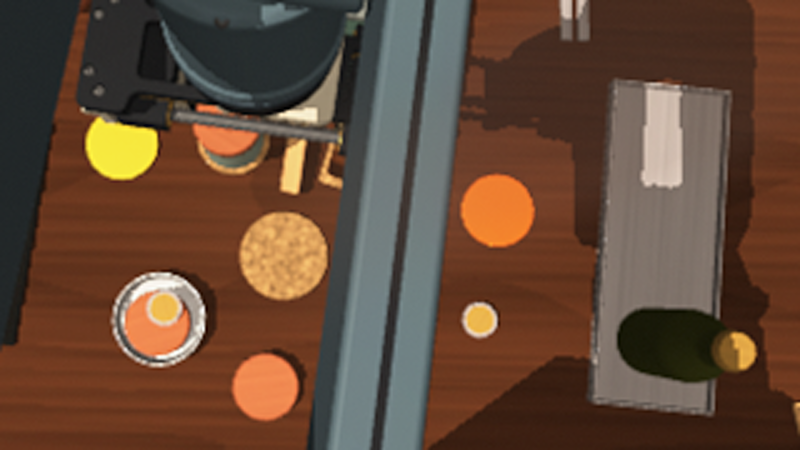

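Run:
```python
from h import *
print(w2p("top",[[405.5,-311,3],[405.5,-311,168.5],[430,-311,30],[561,-410,30]]))
print(p2w("top",[[494,260]],168.5),p2w("top",[[494,260]],30))
im=read_camera("side"); cv2.imwrite("pics/s2.png",cv2.resize(im[60:240,240:520,::-1],None,fx=2.8,fy=2.8,interpolation=cv2.INTER_CUBIC))
```

```text
[[459.1636257  256.13830819]
 [494.95215327 260.39615778]
 [463.73554114 245.61670966]
 [505.97400765 188.29143939]]
[[ 406.18895069 -309.26816635  168.5       ]] [[ 399.53081054 -377.52315592   30.        ]]
```

View pics/s2.png

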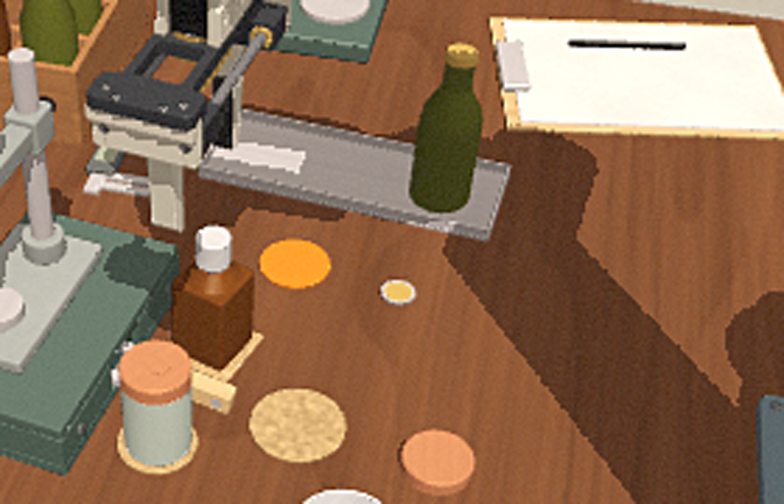

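Run:
```python
from h import *
ml(585,76.5,140,200); ml(585,76.5,47,100); st("at")
clamp(25); st("clamped")
ml(585,76.5,52,40); pause(.2); st("lift")
ml(585,76.5,200,170)
ml(584,-327,200,280); ml(584,-327,54,150); st()
z=lower(584,-327,54,44.5); st("down")
let_go(); st("open")
ml(584,-327,160,200)
reach([540,-60,230],Q.tolist()); st(); shot("w3")
```

```text
at t17.3 [585.6  76.5  47.7] gap 92.7 F [-0.2 -0.1 -0.4]
clamped t18.0 [585.   76.4  47.1] gap 57.7 F [-0.5 -0.   1.7]
lift t18.5 [584.8  76.5  51.8] gap 57.8 F [-0.8  0.8 -2.5]
 t22.2 [ 584.8 -327.5   55.2] gap 57.7 F [ 0.9  0.9 -2.2]
contact z 45.0 dF 7.23
down t24.6 [ 584.5 -327.2   46.1] gap 57.6 F [-1.3  1.   5.5]
open t25.4 [ 584. -327.   45.] gap 93.1 F [0.5 0.4 0.8]
 t27.2 [540.2 -61.  229.4] gap 92.7 F [ 1.1 -0.7 -0.1]
```

View pics/w3.png

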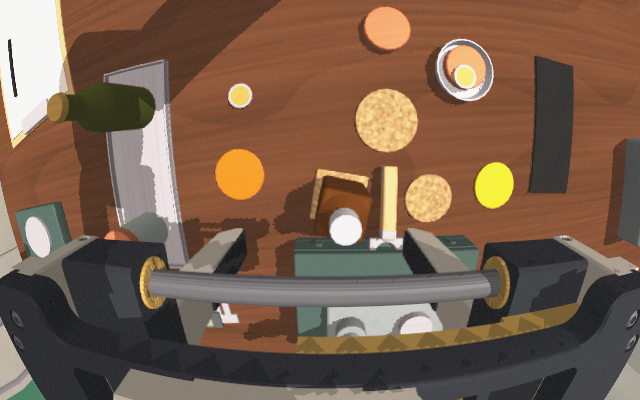

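The jar is in the tray at (135,235), partly hidden. The bare jar pad is at (428,198), the bottle pad at (386,120) and the flask cap at (346,227).

Run:
```python
from h import *
d=np.load("pics/w3.npz"); pos,q=d["pos"],d["q"]
P=lambda uv,z:wr_p2w(uv,z,pos,q).round(1)[:,:2].tolist()
print("flask",P((346,227),130),"padb",P((386.5,120.5),4),"padj",P((428.5,198.3),4))
im=cv2.imread("pics/w3.png")
cv2.imwrite("pics/w3z.png",cv2.resize(im[80:260,290:490],None,fx=4,fy=4,interpolation=cv2.INTER_CUBIC)[:600])
```

```text
flask [[567.5, -43.4]] padb [[478.2, 27.3]] padj [[586.7, 76.7]]
```

View pics/w3z.png

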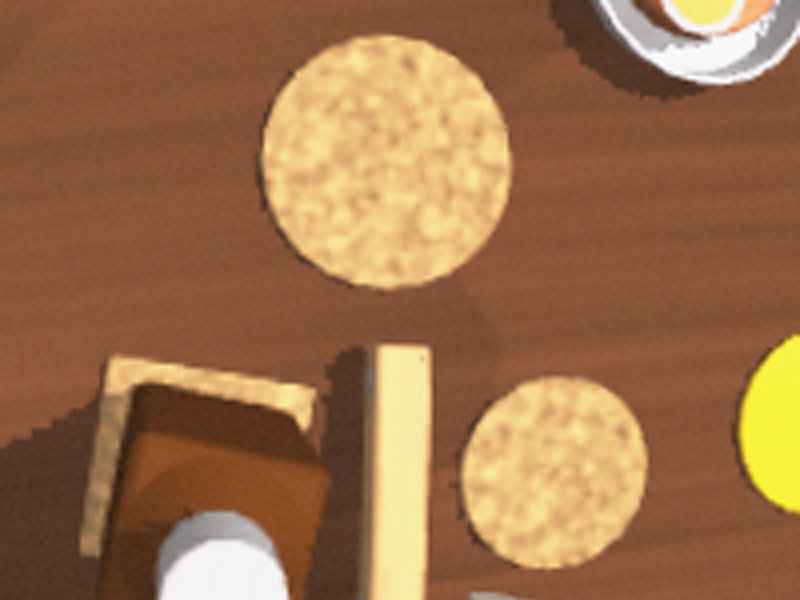

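Run:
```python
from h import *
ml(568.5,-44.5,160,150); ml(568.5,-44.5,104,100); st("at")
clamp(25); st("clamped")
ml(568.5,-44.5,109,40); pause(.2); st("lift")
ml(568.5,-44.5,260,170)
ml(495,-319,260,250); ml(495,-319,110,150); st()
z=lower(495,-319,109,101.5); st("down")
let_go(); st("open")
ml(495,-319,260,250)
reach([520,40,260],Q.tolist()); st(); shot("w4")
for n in ("top","side"): cv2.imwrite(f"pics/{n}4.png",read_camera(n)[:,:,::-1])
```

```text
at t28.6 [569.  -44.7 104.7] gap 92.8 F [ 0.9  0.  -0.4]
clamped t29.6 [568.5 -44.6 103.9] gap 29.0 F [ 0.5 -0.1 -0.4]
lift t30.1 [568.3 -44.5 108.8] gap 28.9 F [-0.6 -1.3 -1.8]
 t33.6 [ 495.6 -319.4  111. ] gap 28.8 F [ 0.   1.  -1.5]
contact z 102.0 dF 7.5
down t35.5 [ 495.2 -319.2  102.9] gap 28.7 F [-2.3  1.4  5.2]
open t36.6 [ 495. -319.  102.] gap 93.3 F [-0.4 -0.4 -0.2]
 t38.7 [520.2  39.  259.7] gap 92.9 F [0.1 0.6 0.6]
```

View pics/w4.png

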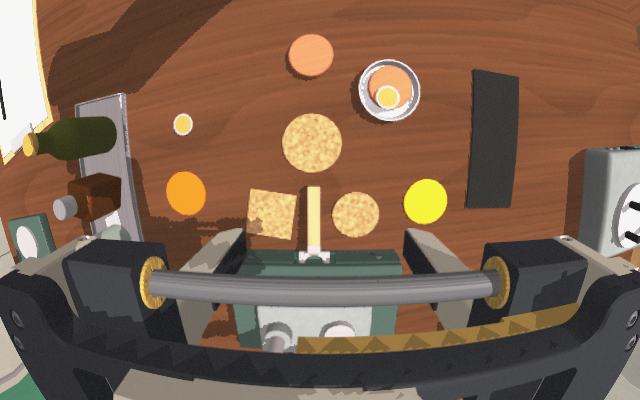

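View pics/side4.png

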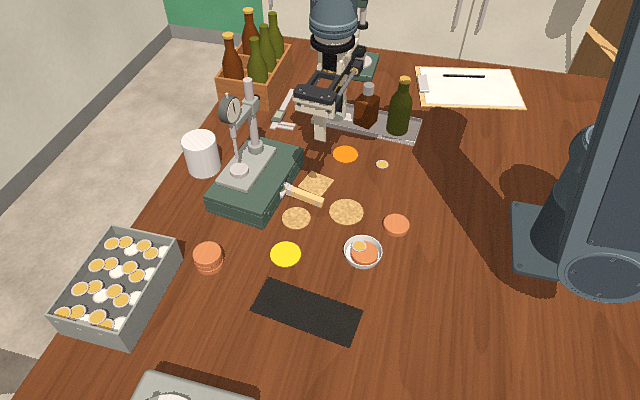

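View pics/top4.png

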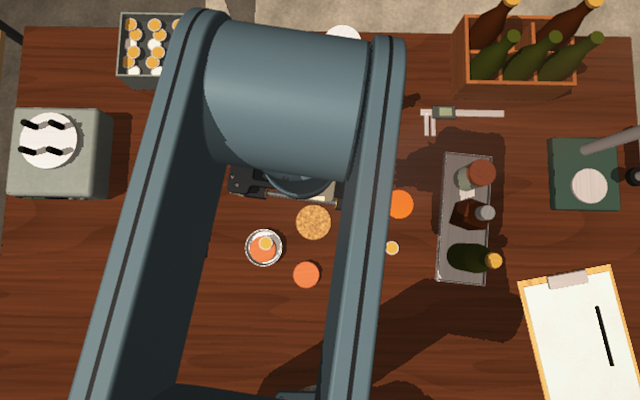

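All three samples stand upright in the tray and all the pads are bare. Next I rectify the wrist view to metric planes for the pads, grip and mat.

```bash
cat >> h.py <<'E'
def ortho(name,z,x0,x1,y0,y1,s=2):
    im=cv2.imread(f"pics/{name}.png"); d=np.load(f"pics/{name}.npz")
    xs=np.arange(x1,x0,-1/s); ys=np.arange(y1,y0,-1/s)
    X,Y=np.meshgrid(xs,ys,indexing="ij")
    uv=w2wr(np.c_[X.ravel(),Y.ravel(),np.full(X.size,z)],d["pos"],d["q"]).reshape(*X.shape,2).astype(np.float32)
    return cv2.remap(im,uv[...,0],uv[...,1],cv2.INTER_CUBIC)  # row->-x, col->-y
def o2w(cr,x1,y1,s=2): cr=np.atleast_2d(cr); return np.c_[x1-cr[:,1]/s,y1-cr[:,0]/s]
E
python3 - <<'E'
from h import *
o=ortho("w4",4,420,660,-100,140,2.5); cv2.imwrite("pics/o4.png",o)
o=ortho("w4",34,510,640,-30,70,6); cv2.imwrite("pics/o34.png",cv2.resize(o,None,fx=.75,fy=.75))
o=ortho("w4",4,370,640,200,400,2); cv2.imwrite("pics/om.png",o)
E
```

```text
(no output)
```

View pics/o4.png

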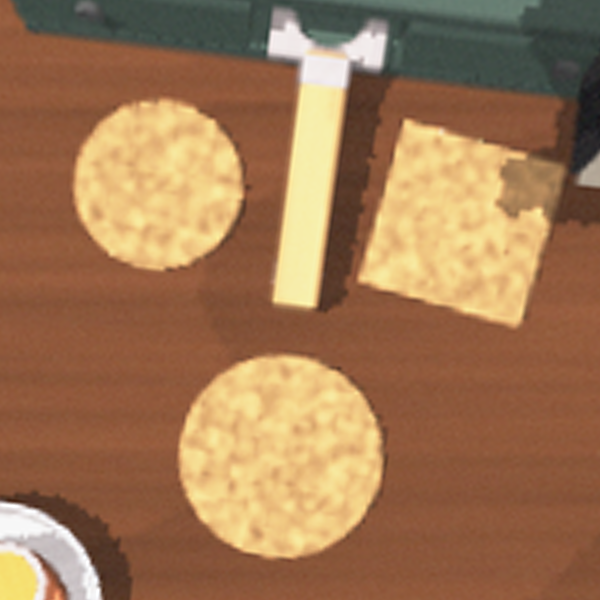

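View pics/o34.png

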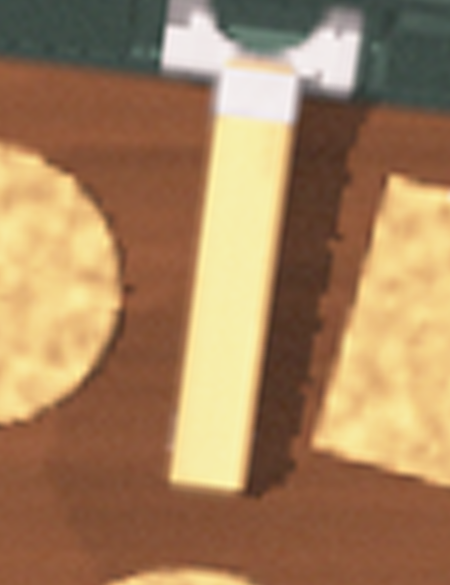

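View pics/om.png

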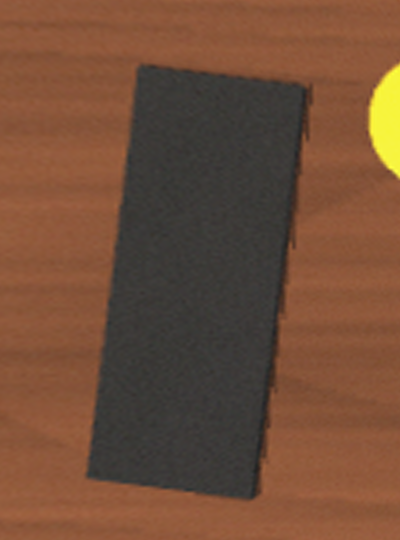

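Run:
```python
from h import *
Qg=down(np.deg2rad(82.6)).tolist()
reach([591.3,16.1,120],Qg); ml(591.3,16.1,15,90); st("at")
clamp(45); st("clamped")
ml(591.3,16.1,19,30); pause(.2); st("lift4")
cv2.imwrite("pics/s5.png",cv2.resize(read_camera("side")[120:280,200:420,::-1],None,fx=3.5,fy=3.5,interpolation=cv2.INTER_CUBIC))
```

```text
at t40.9 [591.9  16.   15.6] gap 93.3 F [0.2 0.  0.3]
clamped t42.0 [591.3  16.1  15. ] gap 17.2 F [-0.6  0.  -0.2]
lift4 t42.5 [591.2  16.1  18.9] gap 17.5 F [ 0.1 -0.7 -2.2]
```

View pics/s5.png

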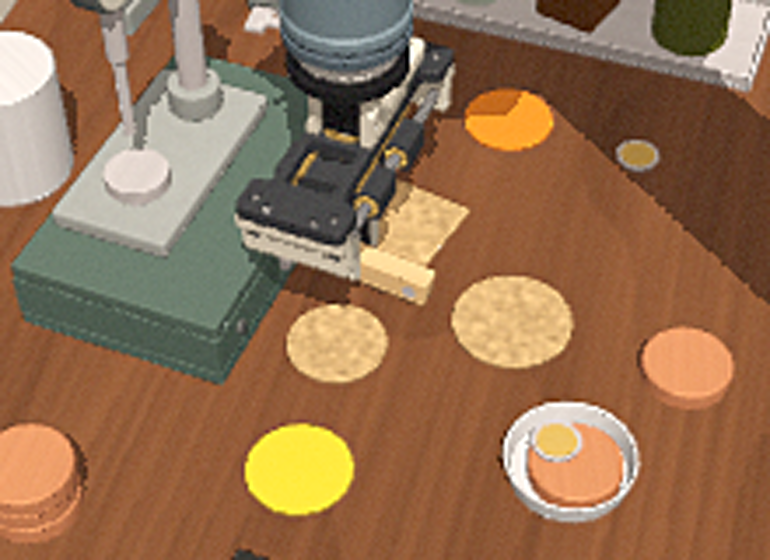

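The gauge is held and its full weight is lifted, with the grip end level. Now I draw it out.

Run:
```python
from h import *
a=np.deg2rad(-7.4); d=np.array([np.cos(a),np.sin(a)])
p=np.array([591.3,16.1])-108*d
ml(*p,19,70); st("out")
ml(*p,120,150); st()
cv2.imwrite("pics/s6.png",cv2.resize(read_camera("side")[80:280,200:440,::-1],None,fx=3,fy=3,interpolation=cv2.INTER_CUBIC))
```

```text
out t44.3 [484.6  29.9  19. ] gap 17.7 F [ 0.2  0.6 -2.4]
 t45.1 [483.6  30.1 119.3] gap 17.5 F [-0.4  0.2 -1.9]
```

View pics/s6.png

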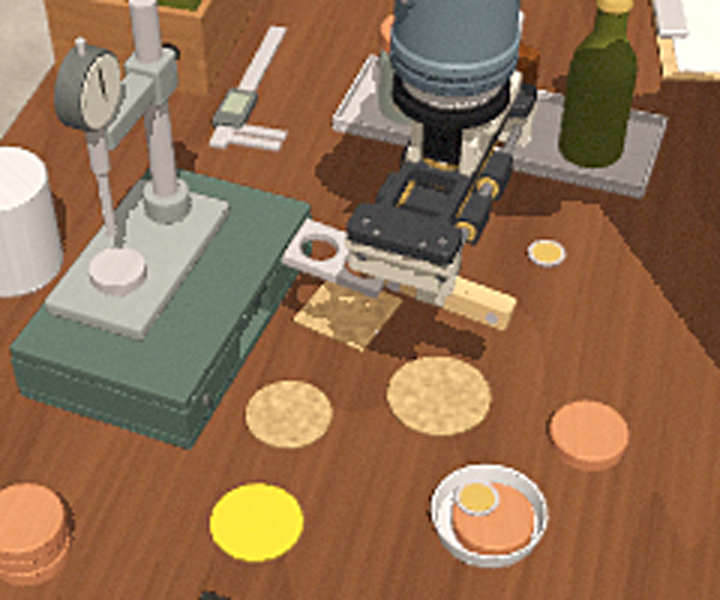

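Run:
```python
from h import *
Qm=down(np.deg2rad(83.1)).tolist()
move_linear([475.2,304.5,120],speed=220,attitude=Qm); ml(475.2,304.5,16,120); st()
z=lower(475.2,304.5,15,5.5); st("down")
let_go(); st("open")
ml(475.2,304.5,120,200)
reach([450,180,320],Q.tolist()); shot("w7"); st()
for n in ("top","side"): cv2.imwrite(f"pics/{n}7.png",read_camera(n)[:,:,::-1])
cv2.imwrite("pics/o7.png",ortho("w7",4,370,640,200,400,2.2))
cv2.imwrite("pics/o7b.png",ortho("w7",12,370,640,200,400,2.2))
```

```text
t47.5 [475.5 304.6  16.5] gap 17.3 F [ 0.1 -1.1 -2. ]
contact z 14.0 dF 5.9
down t48.0 [476.  304.8  14.8] gap 17.5 F [ 1.4 -1.5  4.3]
open t49.2 [475.2 304.5  14. ] gap 92.9 F [-0.1  0.3 -0.7]
 t50.9 [449.4 180.4 317.8] gap 93.3 F [-0.2  0.3  0.4]
```

View pics/o7.png

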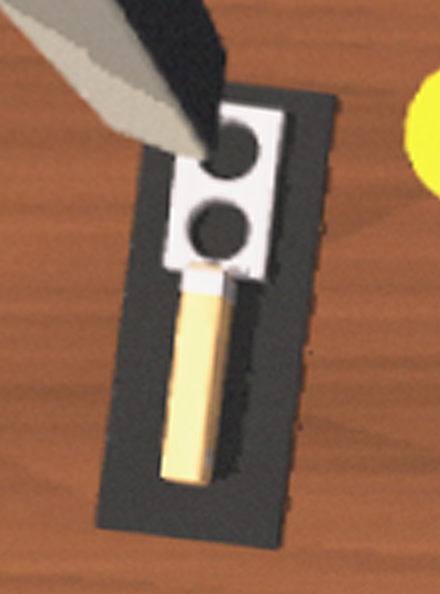

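View pics/side7.png

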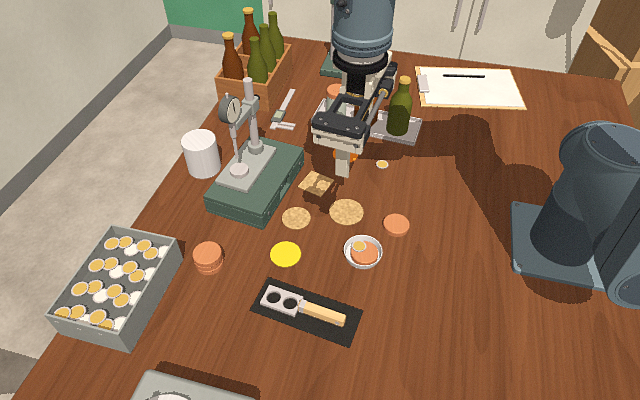

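Run:
```python
from h import *
a=ortho("w7",26,380,620,240,370,4); b=ortho("w7",12,380,620,240,370,4); c=ortho("w7",4,380,620,240,370,4)
o=cv2.resize(np.hstack([a,b,c]),None,fx=.5,fy=.5); print(o.shape)
cv2.imwrite("pics/o7c.png",o)
t=cv2.imread("pics/top7.png"); cv2.imwrite("pics/t7.png",cv2.resize(t[150:270,150:330],None,fx=4,fy=4,interpolation=cv2.INTER_CUBIC))
t=cv2.imread("pics/side7.png"); cv2.imwrite("pics/s7.png",cv2.resize(t[260:360,230:380],None,fx=5,fy=5,interpolation=cv2.INTER_CUBIC))
```

```text
(480, 780, 3)
```

View pics/o7c.png

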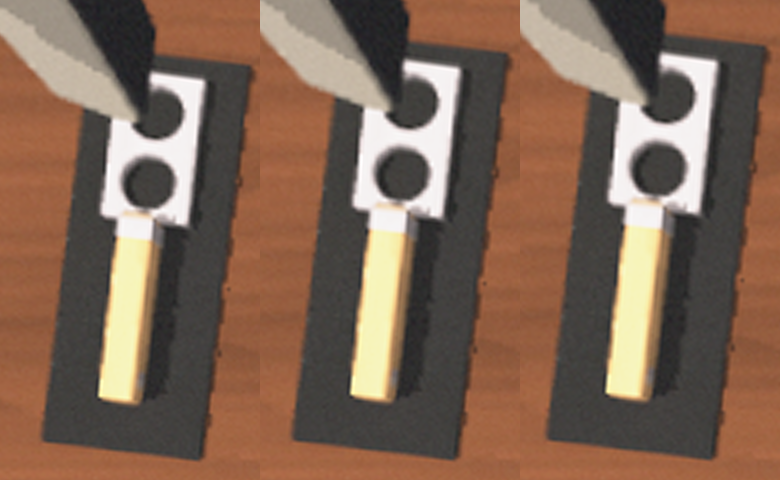

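View pics/s7.png

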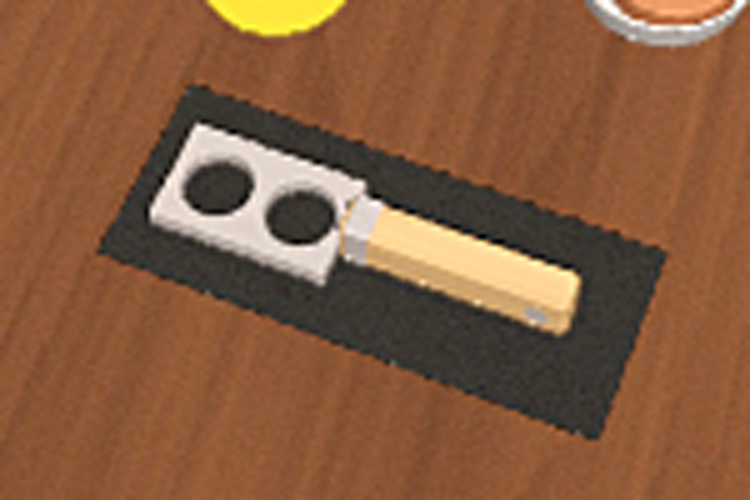

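The gauge lies flat and lengthwise on the mat, about 4 mm off centre along its length and under 1 mm across. Now the samples go back, flask first, then jar and bottle.

```bash
cat >> h.py <<'E'
def back(tx,ty,tz,px,py,hover,sq=25,nom=None):
    reach([tx,ty,hover],Q.tolist()); ml(tx,ty,tz,130); clamp(sq); st("grip")
    ml(tx,ty,tz+5,40); pause(.15); st("lift")
    ml(tx,ty,hover,170); ml(px,py,hover,260); ml(px,py,nom+5,130)
    lower(px,py,nom+4,nom-1.5,thr=2,step=.7); st("down")
    let_go(); ml(px,py,hover,200); st("clear")
E
python3 - <<'E'
from h import *
back(495,-319,102.5,570.7,-44.9,200,nom=103.5)
E
```

```text
grip t54.8 [ 495.  -319.   102.5] gap 28.9 F [ 0.6 -1.4  0.2]
lift t55.2 [ 494.9 -318.9  107.4] gap 28.8 F [-0.6 -0.  -1.9]
contact z 102.59999999999998 dF 7.32
down t59.9 [571.  -45.1 103.4] gap 29.0 F [-2.2  0.   5.5]
clear t61.6 [570.2 -44.8 199.2] gap 93.0 F [-0.1  0.1 -0.7]
```

Run:
```python
from h import *
back(584,-327,46,586.4,76.6,215,nom=47)
back(405.5,-311,134,477.8,27.4,225,nom=135)
reach([500,20,400],Q.tolist()); shot("w8"); st()
for n in ("top","side"): cv2.imwrite(f"pics/{n}8.png",read_camera(n)[:,:,::-1])
t=cv2.imread("pics/side8.png"); cv2.imwrite("pics/s8.png",cv2.resize(t[120:280,240:440],None,fx=3.75,fy=3.75,interpolation=cv2.INTER_CUBIC))
t=cv2.imread("pics/w8.png"); cv2.imwrite("pics/w8z.png",cv2.resize(t[110:245,250:450],None,fx=4,fy=4,interpolation=cv2.INTER_CUBIC))
```

```text
grip t64.8 [ 584.  -327.1   46.1] gap 57.2 F [-0.3 -0.   0.4]
lift t65.3 [ 583.8 -326.8   50.8] gap 57.6 F [ 0.7  0.3 -2.1]
contact z 46.79999999999998 dF 2.59
down t71.1 [586.6  76.6  47.1] gap 57.4 F [-0.1 -0.2  0.4]
clear t72.9 [585.6  76.6 213.7] gap 92.9 F [ 0.1 -0.1 -0.5]
grip t76.3 [ 405.5 -310.9  134. ] gap 29.4 F [0.4 0.1 1.1]
lift t76.8 [ 405.4 -310.9  138.9] gap 29.5 F [-0.4 -0.5 -1.2]
contact z 134.80000000000007 dF 2.19
down t81.4 [478.   27.4 135. ] gap 29.4 F [-0.1 -1.3 -0.3]
clear t83.1 [477.4  27.5 224.3] gap 92.7 F [ 0.1  0.4 -0.6]
 t83.9 [499.2  20.1 397. ] gap 92.9 F [0.1 0.1 0.2]
```

View pics/s8.png

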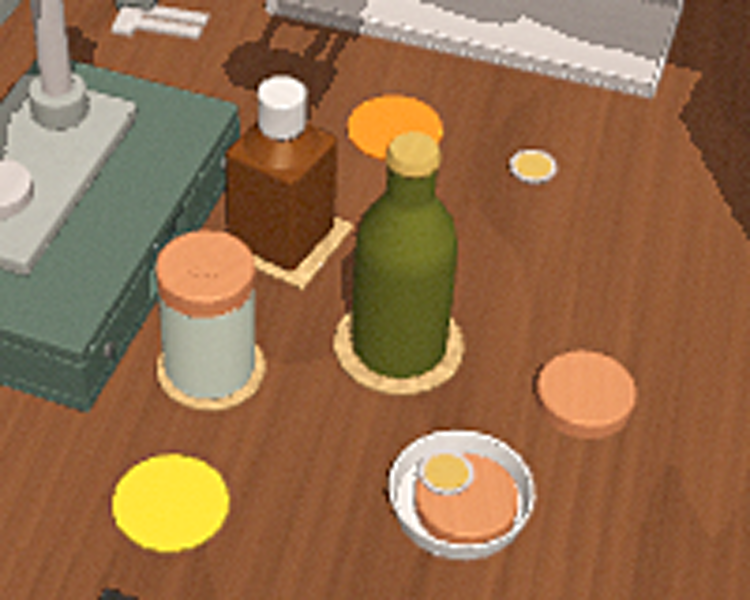

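View pics/w8z.png

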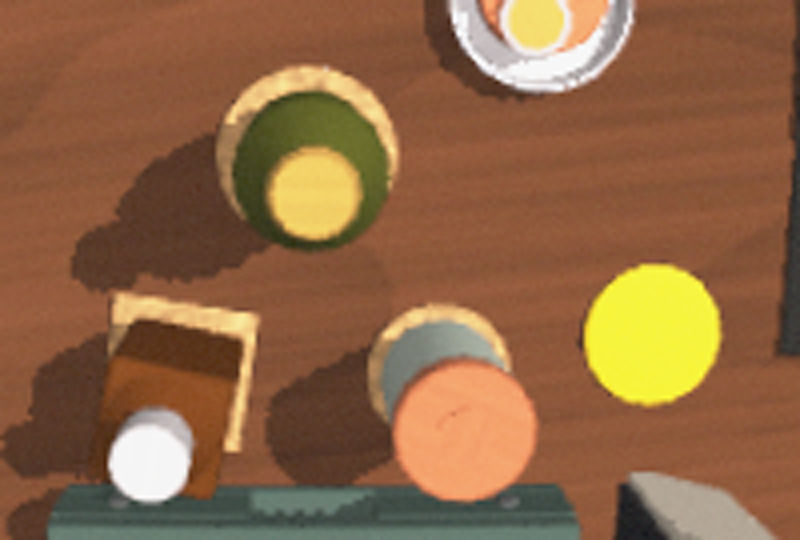

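Run:
```python
from h import *
d=np.load("pics/w8.npz")
th=np.linspace(0,2*np.pi,60)
def circ(c,r,z): return np.c_[c[0]+r*np.cos(th),c[1]+r*np.sin(th),np.full(60,z)]
def sq(c,h,yaw,z):
    a=np.deg2rad(yaw);R=np.array([[np.cos(a),-np.sin(a)],[np.sin(a),np.cos(a)]])
    p=np.array([[h,h],[-h,h],[-h,-h],[h,-h],[h,h]])@R.T+c; return np.c_[p,np.full(5,z)]
B=(477.8,27.4);J=(586.4,76.6);F=(571.2,-44.9)
S=[(circ(B,41,4),0),(circ(B,30.5,4),1),(circ(B,16,169.5),1),(circ(J,34,4),0),(circ(J,28.5,4),1),(circ(J,29,95.5),1),(sq(F,34,-14,4),0),(sq(F,27,-14,4),1),(circ(F,15,130),1)]
for n,f,(x,y,w,h),k in [("w8",lambda X:w2wr(X,d["pos"],d["q"]),(265,115,140,130),5),("side8",lambda X:w2p("side",X),(270,130,100,105),5.6),("top8",lambda X:w2p("top",X),(265,140,120,110),5)]:
    im=cv2.resize(cv2.imread(f"pics/{n}.png")[y:y+h,x:x+w],None,fx=k,fy=k,interpolation=cv2.INTER_CUBIC)
    for X,c in S: cv2.polylines(im,[np.round((f(X)-[x,y]+.5)*k).astype(int)],False,(255,0,0) if c==0 else (0,0,255),1)
    cv2.imwrite(f"pics/ov_{n}.png",im[:600])
```

```text
(no output)
```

View pics/ov_w8.png

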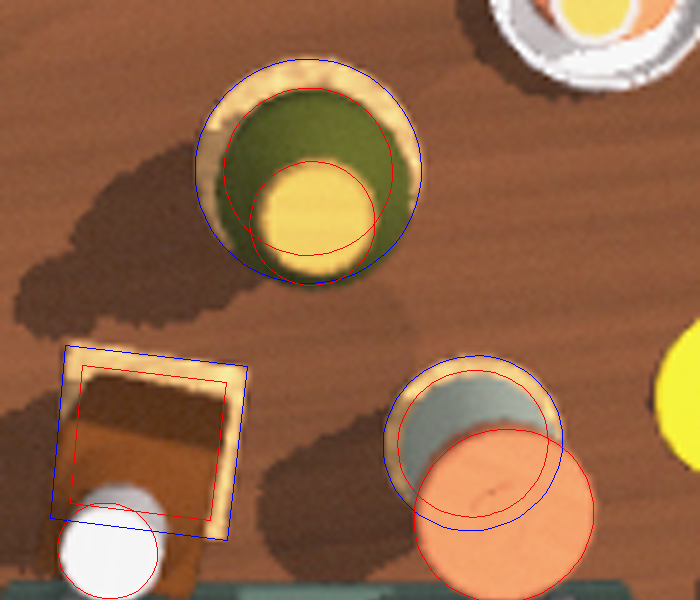

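View pics/ov_side8.png

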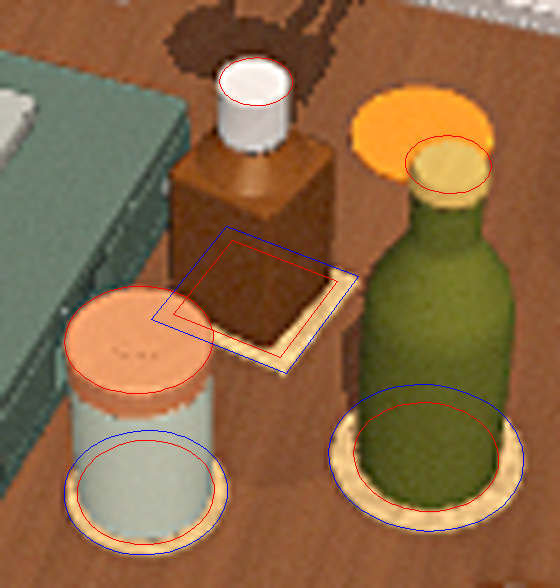

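Run:
```python
from h import *
d=np.load("pics/w8.npz")
def sq(c,h,yaw,z):
    a=np.deg2rad(yaw);R=np.array([[np.cos(a),-np.sin(a)],[np.sin(a),np.cos(a)]])
    p=np.array([[h,h],[-h,h],[-h,-h],[h,-h],[h,h]])@R.T+c; return np.c_[p,np.full(5,z)]
F=(571.2,-44.9)
out=[]
for yaw in (-20,-10,0,-30):
  for n,f,(x,y,w,h),k in [("w8",lambda X:w2wr(X,d["pos"],d["q"]),(270,175,50,70),5.5),("side8",lambda X:w2p("side",X),(295,135,50,70),5.5)]:
    im=cv2.resize(cv2.imread(f"pics/{n}.png")[y:y+h,x:x+w],(200,280),interpolation=cv2.INTER_CUBIC)
    for z in (4,88): cv2.polylines(im,[np.round((f(sq(F,27,yaw,z))-[x,y]+.5)*4).astype(int)],False,(255,255,0),1)
    cv2.putText(im,str(yaw),(5,15),0,.5,(255,255,255)); out.append(im)
cv2.imwrite("pics/yaw.png",np.vstack([np.hstack(out[:4]),np.hstack(out[4:])]))
```

```text
(no output)
```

View pics/yaw.png

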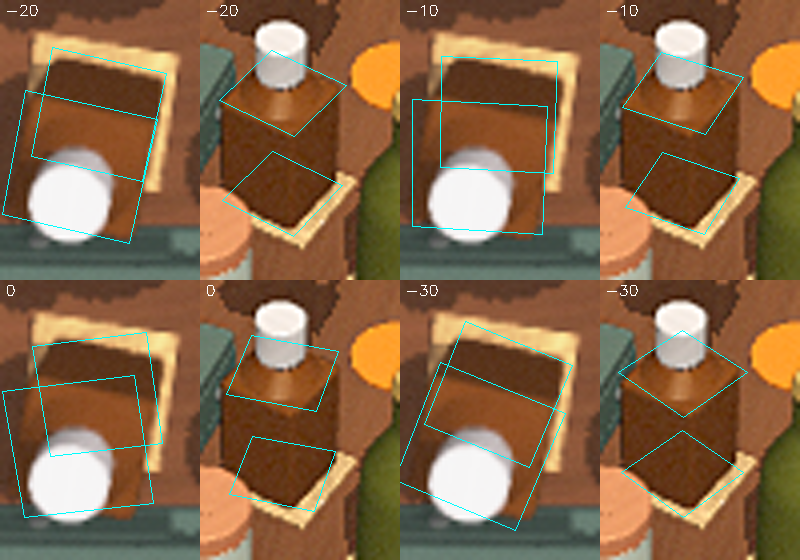

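The overlays put jar and bottle within about 2 mm of their pad centres. The flask cap is on centre and its body is turned about 6° from the pad, less than before it was moved. Last I check the dish and mat, then hand in.

Run:
```python
from h import *
a=cv2.imread("pics/side0.png"); b=cv2.imread("pics/side8.png")
print("dish diff",np.abs(a[232:272,340:386].astype(int)-b[232:272,340:386]).mean())
im=read_camera("side"); cv2.imwrite("pics/s9.png",im[:,:,::-1]); st()
```

```text
dish diff 2.266304347826087
 t84.0 [499.3  20.1 397.8] gap 92.7 F [ 0.3  0.3 -0.5]
```

View pics/s9.png

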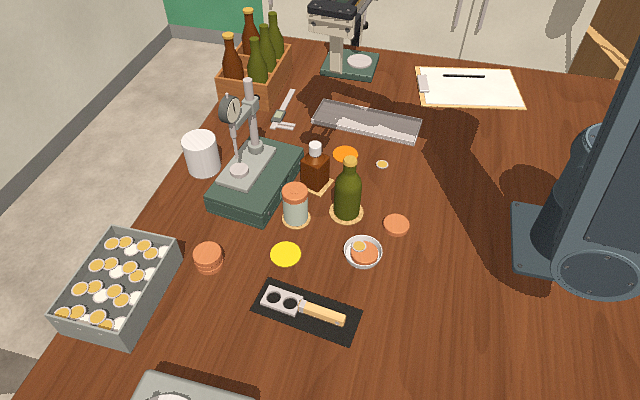

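The bottle (347,190), jar (295,205) and flask (315,165) are upright on their pads. The gauge is on the mat (305,305), the dish is unmoved at (363,252), and the arm is clear.

```bash
python3 -c "
from cell import *
close_job(); print(current_time_s())"
```

```text
the job is handed in; nothing more can be done
the job is handed in; nothing more can be done
```

I finished the job in the order asked and handed it in at about 84 s of the 131 s allowed; no verdict is reported. Bottle, jar and flask went to the steel tray, the gauge was drawn straight out by its grip and laid on the mat, and the samples went back on their own pads.

**Last checks:**
- **Samples:** all three are upright. The bottle and jar are within about 2 mm of their pad centres.
- **Flask:** its cap is on the pad centre. The body is turned about 6° from the pad, less than at the start. Its base outline looked about 3 mm off in the overlays, which disagrees with the cap; I did not resolve this.
- **Gauge:** it lies flat and lengthwise on the mat. It is about 4 mm off centre along the mat and under 1 mm across.
- **Dish and arm:** the dish has not moved, and the arm was well clear of everything.

**One doubt:** when I lowered the gauge, it touched about 7 mm higher than expected, probably because the head was drooping in the grip. I released it at that contact, so the grip end may have settled by a few millimetres.

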